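# Trace the regulator's air line and shut its valve

## Robot

A 6-joint arm with a two-finger parallel gripper is mounted at the origin on the work surface. World frame = base frame: x ahead of the robot, y to its left, z up, the work surface at z = 0. Lengths are in mm, angles in rad, forces in N, time in s.
With the tool pointing down it reaches from about 400 to 925 mm from the base axis. Payload 12.5 kg.
Tool frame: the origin (TCP) lies midway between the tips of the shut fingers; the grasp point (between the pads) lies 19 mm behind it; z points along the fingers, y is the line along which they close (so a half turn about z gives the same grasp; the last joint's range is limited). The gripper opens to 95 mm and grips with 3 to 60 N. Pads are 20 mm wide; open, the fingers measure 119 mm over their backs; the gripper's body (75 mm by 180 mm) begins 59 mm behind the grasp point.
Start: joints at [1.023, 0.491, 1.559, -0, 1.092, -0.106], TCP at [267.218, 565.018, 183.261] pointing down, gripper open.
Joint ranges: [-3.1, 3.1], [-0.84, 2.19], [0.05, 2.79], [-1.13, 4.28], [0.06, 2.93], [-2.69, 2.69]. Speed limits (rad/s): [2.22, 2.22, 2.79, 3.14, 3.14, 3.14].

## Interface

Orientations are given as [roll, pitch, yaw] about the fixed x, y, z axes, in that order (R = Rz(yaw) Ry(pitch) Rx(roll)).
In Python, from cell import state, read_camera, camera_info, env gives the robot as it stands.
- The arm moves only by the tool move_arm, never from a script. Its argument "commands" is a list of rows, each a list of 3 entries, a list of its own where there are three numbers: the shift along the world's x, y, z in cm, then the turn, a rotation vector about the world's x, y, z in degrees, then the opening, from 0 (shut) to 1 (fully open). A call has 1 to 10 rows; each row shifts and turns the commanded pose from where the row before left it; what a row does not reach is not made up. A row lasts 1/10 s, in which the tool goes at most 50 mm and 8.59 degrees, less where a joint would pass 70% of its speed; a pose out of reach is approached as far as the arm can. A call with a gripper value outside its range is refused whole. The fingers move at their own pace and stop on an object; the grip force is fixed at half the most. Time passes only in rows, so rows that do not move let the fingers close. It gives the time, the measured TCP pose, the force, the opening and the grip force at its end, in the units of the state.
- state(): the state, without advancing time (a new reading comes with each control period).
- read_camera(name): name is "scene" or "side" or "wrist"; returns the picture (480x640x3 uint8, blue, green, red); there is no depth.
- camera_info(name): a dict with "K" (3x3 intrinsics, pixels), "cam_to_world" (4x4, takes a point from camera to world coordinates). Camera axes: x right, y down, z forward; pixel columns grow to the right and rows downward; lengths in mm; the calibration is good to about 2 mm. A picture is of the moment at which its call begins: read the wrist's pose just before it. camera_info takes no time and is no camera call; for the wrist camera it gives the pose at the moment of the call.
- env.job_done(): hands the job in; it is judged then, once.
The state is a dict: "t": time; "joints": joint angles; "qvel": joint speeds; "tau": joint torques, N m; "eef_pos": TCP position; "tcp_rot": TCP orientation; "ft_force": force on the tool from outside, world axes, zero at the start; "moment": the same for the moment, N m; "opening": opening from 0.0 (shut) to 1.0 (fully open); "grip_force": force on a finger pad.
Only numpy, scipy, OpenCV 4.12 (cv2) and the standard library are available. Lean on these libraries where they do the work, as an engineer would, in place of code of your own. Each camera call takes 0.05 s, during which the arm holds its last target. There are 200 camera calls.

## Task

The pressure regulator (yellow knob, round gauge) feeds one of the three copper tubes, which change places on the way to the acrylic chamber. Starting at the regulator, follow its tube with your fingertips, just above it or lightly touching and without leaning on it, along every bend to its ball valve, then push that valve's blue lever a quarter turn until it is fully shut, square across the tube. Leave the other two valves open and the loose things where they lie.

Things in the scene. Friction and masses are not known exactly. Their poses are not given: they have to be found in the camera images.
- rig: dark breadboard, 260 (x) x 710 (y) x 12 mm, fixed, with three rigid copper tubes a, b, c of 10 mm diameter, 75 mm apart at their ends. They run from three fixed supply units (regulator, pump, canister; up to 106 mm above the table) near its +y end to a clear chamber (240 x 190 mm, with the gears on it 154 mm tall, wall at y -210 mm) at its -y end. Origin on the table; x away from the robot
- regulator: pressure regulator, fixed: 40 mm aluminium block, yellow ribbed knob on top (35 mm wide, top 98 mm above the table), round white-faced gauge on its +x side. It stands at the start of one of the tubes (this changes): its own tube's point 1 is 70 mm from this origin horizontally, the others' over 100 mm. Origin under the block's middle; its tube leaves towards the breadboard's -y
- a1 (a point): point on the upper side of tube a, 45 mm above the table, on its first straight (breadboard x -75 mm), 35 mm from where it leaves its supply unit. From here a climbs 24 mm before a2
- a2 (a point): point on the upper side of tube a, in its first bend, at the start of its slanting run
- a3 (a point): point on the upper side of tube a, half-way along the slanting run, which is straight and level from a2 to a4: a bridge over b and c, upper side 69 mm and underside 59 mm above the table
- a4 (a point): point on the upper side of tube a, in its second bend, 69 mm above the table; from here the tube runs straight along the breadboard's -y and down 24 mm into its ball valve, whose stem is 110 mm on
- valve_a (a joint): ball valve of tube a. Stem at breadboard x +75, y -140 mm; brass body up to 52 mm. Blue lever 55 mm long from the stem axis, 12 wide, 64 to 74 mm above the table. 0 = open, lever along the tube pointing to breadboard +y; 1.57 = shut (stop), pointing to -x, the robot; anticlockwise from above. Starts at 0 to 0.2, stays where left, friction 0.1 N m (2.5 N at 40 mm)
- b1 (a point): point on the upper side of tube b, 45 mm above the table, on its first straight (breadboard x 0 mm), 35 mm from where it leaves its supply unit
- b2 (a point): point on the upper side of tube b, in its first bend, at the start of its slanting run
- b3 (a point): point on the upper side of tube b, on the slanting run (straight from b2 to b4), 69 % along it, 45 mm above the table. Tube a crosses over b one third of the way along the run, its upper side 24 mm higher than b's: fingertips following b step over it
- b4 (a point): point on the upper side of tube b, in its second bend, 45 mm above the table; from here the tube runs straight along the breadboard's -y into its ball valve, whose stem is 110 mm on
- valve_b (a joint): ball valve of tube b. Stem at breadboard x -75, y -140 mm; brass body up to 52 mm. Blue lever 55 mm long from the stem axis, 12 wide, 64 to 74 mm above the table. 0 = open, lever along the tube pointing to breadboard +y; 1.57 = shut (stop), pointing to -x, the robot; anticlockwise from above. Starts at 0 to 0.2, stays where left, friction 0.1 N m (2.5 N at 40 mm)
- c1 (a point): point on the upper side of tube c, 45 mm above the table, on its first straight (breadboard x +75 mm), 35 mm from where it leaves its supply unit
- c2 (a point): point on the upper side of tube c, in its first bend, at the start of its slanting run
- c3 (a point): point on the upper side of tube c, on the slanting run (straight from c2 to c4), 31 % along it, 45 mm above the table. Tube a crosses over c two thirds of the way along the run, its upper side 24 mm higher than c's: fingertips following c step over it
- c4 (a point): point on the upper side of tube c, in its second bend, 45 mm above the table; from here the tube runs straight along the breadboard's -y into its ball valve, whose stem is 110 mm on
- valve_c (a joint): ball valve of tube c. Stem at breadboard x 0, y -140 mm; brass body up to 52 mm. Blue lever 55 mm long from the stem axis, 12 wide, 64 to 74 mm above the table. 0 = open, lever along the tube pointing to breadboard +y; 1.57 = shut (stop), pointing to -x, the robot; anticlockwise from above. Starts at 0 to 0.2, stays where left, friction 0.1 N m (2.5 N at 40 mm)
- wrench: loose 130 mm spanner lying on the breadboard near its robot-side edge
- gear: loose white printed gear, 44 mm across, 12 mm tall, on the breadboard
- fitting: loose brass fitting, 22 mm across, 18 mm tall, on the breadboard between tubes
- sleeve: loose white sleeve, 20 mm across, 16 mm tall, on the breadboard between tubes
- jar: loose clear jar with yellow filling, 68 mm across, 122 mm tall, on the table on the left
- lens: loose black camera lens standing upright, 72 mm across, 85 mm tall, on the table, right of the robot, short of the breadboard
- screwdriver: loose screwdriver lying on the table in front left of the robot

How it is judged:
By the outcome, as a careful person would: the job done as asked, in the order asked, and still so for the second after the job is handed in, with the robot touching nothing.
It also fails if it takes over 54 s, if anything falls off the work surface, if the arm or the gripper's body presses on something with over 40 N, if the wrist force passes 120 N, or if a joint passes its speed limit or range.

## Working session

There is one attempt and no reset: what is moved stays moved. The work goes in short steps, Python scripts to look and compute and a tool call to move; the robot and the scene stay as the last step left them, time stands still between calls to the robot, and variables do not carry over. Pictures are saved under pics/ and viewed, at most 10 in all, crops included, and the job is handed in when it is done.

Besides the shell and the picture viewer there is one more tool, called after ">>>" by a JSON object that holds its "method" and its "body". move_arm: Moves the arm, as the interface text tells. Its arguments: {"type":"object","properties":{"commands":{"type":"array"}},"required":["commands"]}

```bash
mkdir -p pics; python3 - <<'E'
from cell import state, read_camera, camera_info
import cv2
for n in("scene","side"):
    cv2.imwrite(f"pics/{n}0.png",read_camera(n)); c=camera_info(n); print(n,c["K"],c["cam_to_world"])
print(state())
E
```

```text
scene [[504.81663524   0.         321.75401036]
 [  0.         504.81663524 235.90713363]
 [  0.           0.           1.        ]] [[ 7.20532455e-01  4.51199124e-01 -5.26547560e-01  1.00326202e+03]
 [ 6.93329212e-01 -4.81147113e-01  5.36462543e-01 -4.62691530e+02]
 [-1.12954090e-02 -7.51609477e-01 -6.59511643e-01  7.66230881e+02]
 [ 0.00000000e+00  0.00000000e+00  0.00000000e+00  1.00000000e+00]]
side [[445.01245558   0.         317.32993908]
 [  0.         445.01245558 240.1276697 ]
 [  0.           0.           1.        ]] [[ 9.66922361e-01 -1.61455369e-01  1.97467240e-01  2.27634143e+02]
 [-2.54989749e-01 -5.92327337e-01  7.64283032e-01 -7.81935464e+02]
 [-6.43235419e-03 -7.89354476e-01 -6.13904011e-01  7.80906682e+02]
 [ 0.00000000e+00  0.00000000e+00  0.00000000e+00  1.00000000e+00]]
{'t': 0.1, 'joints': array([ 1.02341101e+00,  4.91506099e-01,  1.55939674e+00, -1.90600735e-05,
        1.09167032e+00, -1.05608403e-01]), 'qvel': array([ 7.87530597e-04, -1.88787759e-03, -1.55128637e-03, -1.33419971e-03,
       -2.83756514e-04,  5.73448847e-05]), 'tau': array([ 2.68172400e-03, -6.13629198e+01, -2.58608776e+01,  6.93828170e-02,
        4.70286654e-02, -6.70832128e-05]), 'eef_pos': array([267.07880086, 564.79341404, 182.71311886]), 'tcp_rot': array([-3.14061583e+00, -8.65463635e-05,  2.69982449e+00]), 'ft_force': array([1.25685667, 0.63942132, 0.18110913]), 'moment': array([0.03485119, 0.04205011, 0.03417162]), 'grip_force': 0.0, 'opening': 0.9999423032538995}
```

View pics/scene0.png

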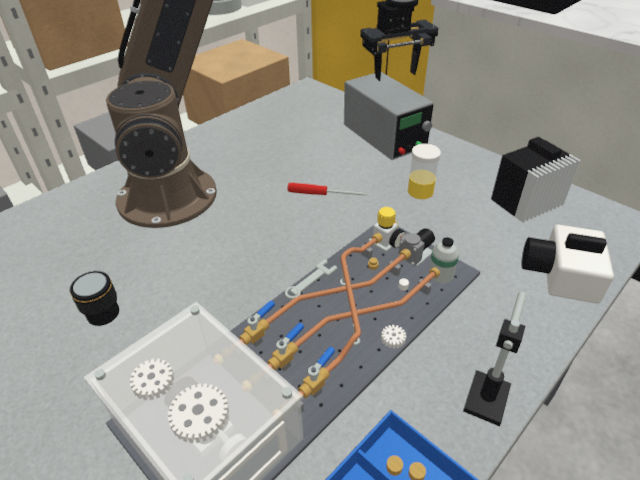

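View pics/side0.png

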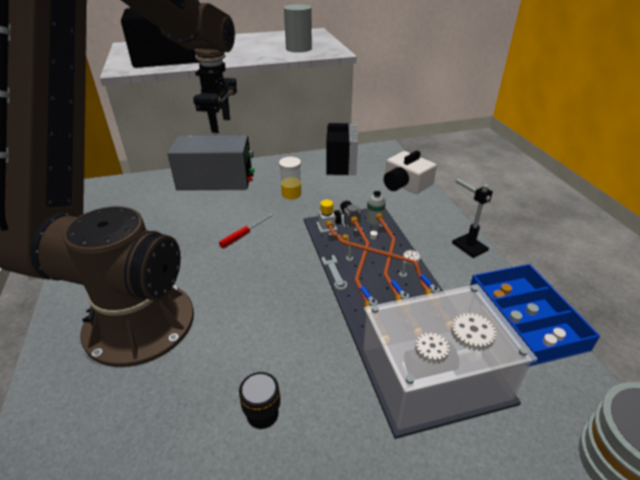

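The yellow knob at (386,220) in the scene view sits on the robot-side unit. Its tube goes (378,238) → (346,255) → over the others → (356,333) → far valve at (316,378), so it is tube a. I'll zoom in to measure.

```bash
python3 - <<'E'
import cv2
s=cv2.imread("pics/scene0.png")[195:405,225:485]; cv2.imwrite("pics/sc.png",cv2.resize(s,None,fx=2.85,fy=2.85,interpolation=2))
s=cv2.imread("pics/side0.png")[190:320,300:460]; cv2.imwrite("pics/sd.png",cv2.resize(s,None,fx=4.5,fy=4.5,interpolation=2))
E
```

```text
(no output)
```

View pics/sc.png

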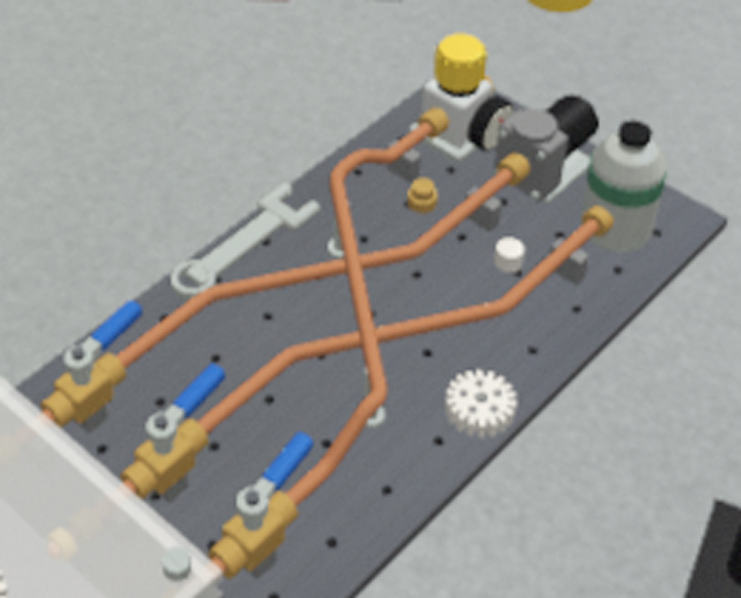

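View pics/sd.png

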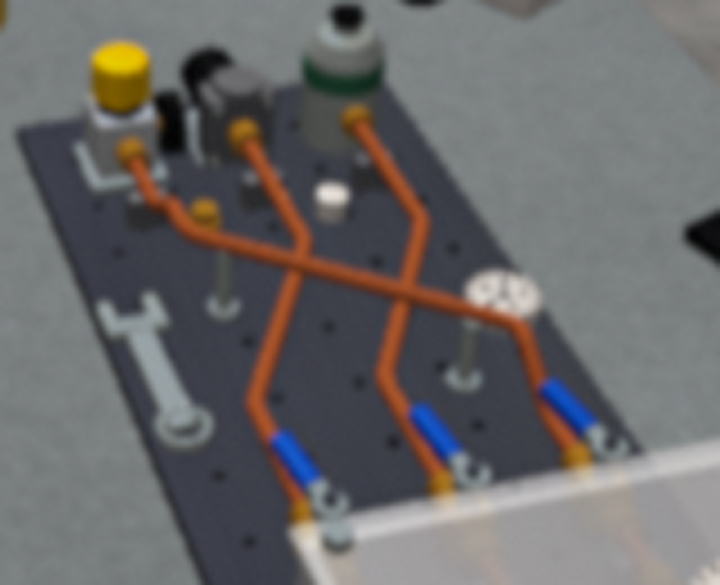

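The zooms confirm tube a: regulator fitting → a2 bend at crop (338,178) → over b and c → a4 (379,390) → far valve hub (252,498). All three levers are roughly along their tubes. Next I'll triangulate across the two views and fit the rig pose.

```bash
cat > geo.py <<'E'
import numpy as np
from cell import camera_info
def ray(n,uv):
    c=camera_info(n);T=c["cam_to_world"];d=T[:3,:3]@np.linalg.solve(c["K"],[*uv,1]);return T[:3,3],d/np.linalg.norm(d)
def plane(n,uv,z):
    o,d=ray(n,uv);return o+d*(z-o[2])/d[2]
def tri(uv1,uv2):
    A=[];b=[]
    for n,uv in(("scene",uv1),("side",uv2)):
        o,d=ray(n,uv);P=np.eye(3)-np.outer(d,d);A.append(P);b.append(P@o)
    return np.linalg.lstsq(np.vstack(A),np.hstack(b),rcond=None)[0]
E
cat > m.py <<'E'
from geo import *
import cv2
P=dict(a2=((338,178),(190,235),64),a4=((379,390),(520,322),64),b2=((415,250),(303,245),40),b4=((213,292),(255,398),40),c2=((503,307),(424,215),40),c4=((291,352),(384,372),40),
 hb=((79,353),(327,497),70),hc=((162,424),(470,468),70),ha=((252,498),(608,442),70),knob=((460,47),(122,55),98),
 la=((302,440),(550,388),69),lb=((134,308),(279,440),69),lc=((217,372),(420,412),69),fa=((433,122),(132,150),40),fb=((515,167),(245,132),40),fc=((597,218),(357,117),40))
R={}
for k,(s,d,z) in P.items():
    s=np.array(s)/2.85+[225,195]-.3;d=np.array(d)/4.5+[300,190]-.4
    p,q,t=plane("scene",s,z),plane("side",d,z),tri(s,d);R[k]=(p+q)/2
    print(k,p[:2].round(),q[:2].round(),t.round())
B=dict(a4=(75,-30),b4=(-75,-30),c4=(0,-30),hb=(-75,-140),hc=(0,-140),ha=(75,-140))
X=np.array([B[k] for k in B],float);Y=np.array([R[k][:2] for k in B])
mx,my=X.mean(0),Y.mean(0);U,S,V=np.linalg.svd((X-mx).T@(Y-my));Q=(U@V).T;t=my-Q@mx
print("yaw",np.degrees(np.arctan2(Q[1,0],Q[0,0])),"origin",t);print((Y-(X@Q.T+t)).round(1))
for k in R: print(k,"board",(Q.T@(R[k][:2]-t)).round(1))
E
python3 m.py
```

```text
a2 [519.  91.] [518.  87.] [519.  91.  62.]
a4 [662. -30.] [670. -35.] [667. -36.  69.]
b2 [590.  93.] [590.  89.] [590.  92.  39.]
b4 [516. -30.] [519. -30.] [518. -32.  43.]
c2 [665.  93.] [670.  97.] [667.  90.  45.]
c4 [589. -31.] [595. -29.] [592. -34.  45.]
hb [ 512. -140.] [ 519. -138.] [ 516. -143.   76.]
hc [ 588. -141.] [ 595. -138.] [ 592. -143.   76.]
ha [ 663. -140.] [ 669. -139.] [ 666. -143.   76.]
knob [514. 231.] [517. 231.] [516. 228. 100.]
la [656. -92.] [659. -93.] [658. -94.  72.]
lb [508. -91.] [510. -93.] [509. -92.  70.]
lc [584. -91.] [587. -92.] [586. -93.  71.]
fa [514. 206.] [518. 209.] [517. 202.  44.]
fb [589. 208.] [594. 209.] [592. 204.  44.]
fc [663. 205.] [669. 206.] [666. 200.  45.]
yaw -0.528357904191517 origin [5.92140600e+02 3.28070429e-02]
[[-0.9 -1.7]
 [ 0.6 -0.7]
 [ 0.1 -0. ]
 [-0.8  0.5]
 [ 0.7  0.8]
 [ 0.3  1.1]]
a2 board [-74.4  88.4]
a4 board [ 74.1 -31.7]
b2 board [-3.3 91.1]
b4 board [-74.4 -30.7]
c2 board [74.9 96. ]
c4 board [  0.1 -30. ]
hb board [ -75.8 -139.5]
hc board [   0.7 -139.2]
ha board [  75.3 -138.9]
knob board [-78.4 230.4]
la board [ 66.3 -91.7]
lb board [-82.4 -92.7]
lc board [ -6.1 -91.5]
fa board [-77.9 206.6]
fb board [ -2.5 208.5]
fc board [ 72.  206.2]
```

```bash
python3 - <<'E'
from geo import *
import cv2
im=cv2.imread("pics/scene0.png");h=cv2.cvtColor(im,cv2.COLOR_BGR2HSV)
m=cv2.inRange(h,(3,110,60),(14,255,255))
def prof(pts,X):
    for p in pts:
        uv=np.array(p)/2.85+[225,195]-.3;o,d=ray("scene",uv);q=o+d*(X-o[0])/d[0];print(p,q.round(1)[1:])
prof([(425,127),(408,139),(396,149),(388,155),(375,156),(365,158),(355,163),(345,170)],516.5)
prof([(379,395),(365,415),(350,438),(335,460),(325,470),(310,482),(295,493)],666.5)
E
```

```text
(425, 127) [192.6  44.9]
(408, 139) [172.7  45.9]
(396, 149) [158.9  45. ]
(388, 155) [149.9  45.1]
(375, 156) [134.8  54.2]
(365, 158) [123.5  59.9]
(355, 163) [112.6  62.4]
(345, 170) [101.9  62.9]
(379, 395) [-35.1  67.7]
(365, 415) [-47.5  60. ]
(350, 438) [-60.7  50.3]
(335, 460) [-74.   41.6]
(325, 470) [-82.8  40.6]
(310, 482) [-96.   42.3]
(295, 493) [-108.9   44.9]
```

>>> {"method": "move_arm", "body": {"commands": [[[2.5,-3.8,0],[0,0,-6.5],0],[[2.5,-3.8,0],[0,0,-6.5],0],[[2.5,-3.8,0],[0,0,-6.5],0],[[2.5,-3.8,0],[0,0,-6.5],0],[[2.5,-3.8,0],[0,0,-6.5],0],[[2.5,-3.8,0],[0,0,-6.5],0],[[2.5,-3.8,0],[0,0,-6.5],0],[[2.5,-3.8,0],[0,0,-6.5],0],[[2.5,-3.8,0],[0,0,-6.5],0],[[2.5,-3.8,0],[0,0,-6.5],0]]}}

```text
t: 1.1
eef_pos: [517.9, 183.3, 183.1]
tcp_rot: [-3.141, 0.0, 1.561]
ft_force: [0.2, 0.9, -0.1]
opening: 0.217
grip_force: 0.0
```

>>> {"method": "move_arm", "body": {"commands": [[[0,0,0],[0,0,0],0],[[0,0,0],[0,0,0],0],[[0,0,0],[0,0,0],0]]}}

```text
t: 1.4
eef_pos: [516.7, 185.6, 183.1]
tcp_rot: [-3.141, -0.0, 1.567]
ft_force: [0.2, 0.2, 0.5]
opening: 0.012
grip_force: 0.0
```

```bash
python3 - <<'E'
from cell import state, read_camera, camera_info
import cv2,numpy as np
c=camera_info("wrist");im=read_camera("wrist");cv2.imwrite("pics/w0.png",im);np.savez("w0.npz",K=c["K"],T=c["cam_to_world"]);print(c["cam_to_world"].round(3))
E
```

```text
[[ 1.00000e+00 -4.00000e-03 -2.00000e-03  5.17076e+02]
 [-5.00000e-03 -9.59000e-01 -2.82000e-01  2.65474e+02]
 [-1.00000e-03  2.82000e-01 -9.59000e-01  3.85435e+02]
 [ 0.00000e+00  0.00000e+00  0.00000e+00  1.00000e+00]]
```

View pics/w0.png

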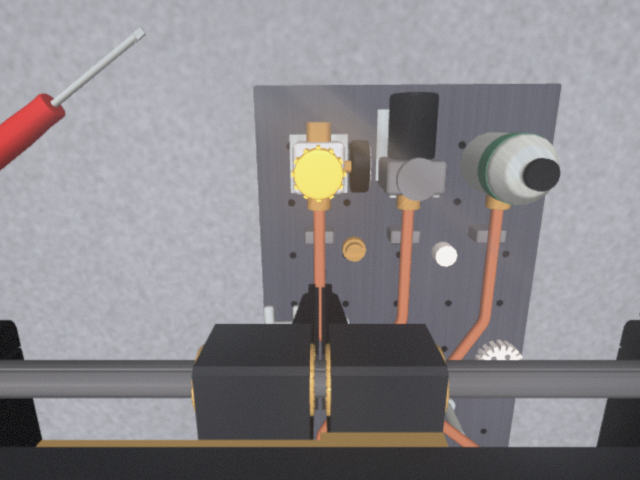

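The wrist view shows the regulator knob at (318,174), with tube a straight below it at (320,215)–(320,280). The closed fingers are in line with it.

```bash
python3 - <<'E'
import cv2,numpy as np
f=np.load("w0.npz");K,T=f["K"],f["T"];im=cv2.imread("pics/w0.png")
h=cv2.cvtColor(im,cv2.COLOR_BGR2HSV);m=cv2.inRange(h,(3,90,80),(14,255,255))
def w(u,v,z):
    d=T[:3,:3]@np.linalg.solve(K,[u,v,1]);return (T[:3,3]+d*(z-T[2,3])/d[2]).round(1)[:2]
for v in(215,225,250,265,275):
    for a,b in((300,340),(390,425),(470,510)):
        x=np.flatnonzero(m[v,a:b])+a
        if len(x):print(v,len(x),x.mean().round(1),w(x.mean(),v,41),end=" ")
    print()
print(w(318,174,98),"plate corners",w(254,86,12),w(560,84,12))
E
```

```text
215 12 318.5 [515.5 190. ] 215 12 407.5 [590.8 189.7] 215 12 496.5 [666.  189.4] 
225 11 319.0 [515.8 181.3] 225 11 407.0 [590.8 181. ] 225 11 495.0 [665.7 180.7] 
250 11 319.0 [515.7 159. ] 250 12 405.5 [590.7 158.7] 250 11 492.0 [665.7 158.4] 
265 11 319.0 [515.7 145.3] 265 11 405.0 [591. 145.] 265 12 490.5 [665.9 144.6] 
275 11 319.0 [515.6 136. ] 275 11 404.0 [590.6 135.6] 275 11 489.0 [665.6 135.3] 
[515.5 231.3] plate corners [461.6 294.9] [719.  295.2]
```

>>> {"method": "move_arm", "body": {"commands": [[[0,-0.7,-4],[0,0,0.2],0],[[0,0,-4],[0,0,0],0],[[0,0,-3],[0,0,0],0],[[0,0,-1.5],[0,0,0],0],[[0,0,-0.6],[0,0,0],0],[[0,0,-0.3],[0,0,0],0],[[0,0,0],[0,0,0],0],[[0,0,0],[0,0,0],0]]}}

```text
t: 2.25
eef_pos: [517.6, 178.4, 50.2]
tcp_rot: [3.14, -0.0, 1.569]
ft_force: [0.6, 0.0, -0.1]
opening: 0.005
grip_force: 0.0
```

>>> {"method": "move_arm", "body": {"commands": [[[-0.1,-1.0,-0.1],[0,0,0],0],[[0,-1.0,0],[0,0,0],0],[[0,0,0],[0,0,0],0],[[0,-0.9,0.6],[0,0,0],0],[[0,-0.9,0.6],[0,0,0],0],[[0,-0.9,0.6],[0,0,0],0],[[0,-0.9,0.6],[0,0,0],0],[[0,-1.1,0],[0,0,0],0],[[0,-1.1,0],[0,0,0],0],[[0,-1.0,0],[0,0,0],0]]}}

```text
t: 3.25
eef_pos: [516.1, 89.0, 72.1]
tcp_rot: [-3.141, 0.0, 1.569]
ft_force: [-0.1, 1.0, 0.1]
opening: 0.006
grip_force: 0.0
```

>>> {"method": "move_arm", "body": {"commands": [[[0,0,0],[0,0,0],0],[[0,0,0],[0,0,0],0]]}}

```text
t: 3.45
eef_pos: [516.2, 89.8, 72.1]
tcp_rot: [-3.141, -0.0, 1.568]
ft_force: [0.1, 0.8, -0.8]
opening: 0.007
grip_force: 0.0
```

>>> {"method": "move_arm", "body": {"commands": [[[1.5,-1.2,0],[0,0,0],0],[[1.5,-1.2,0],[0,0,0],0],[[1.5,-1.2,0],[0,0,0],0],[[1.5,-1.2,0],[0,0,0],0],[[1.5,-1.2,0],[0,0,0],0],[[1.5,-1.2,0],[0,0,0],0],[[1.5,-1.2,0],[0,0,0],0],[[1.5,-1.2,0],[0,0,0],0],[[1.5,-1.2,0],[0,0,0],0],[[1.5,-1.2,0],[0,0,0],0]]}}

```text
t: 4.45
eef_pos: [666.7, -29.9, 71.9]
tcp_rot: [-3.141, -0.0, 1.569]
ft_force: [-0.2, -0.4, -0.5]
opening: 0.006
grip_force: 0.0
```

>>> {"method": "move_arm", "body": {"commands": [[[0,0,0],[0,0,0],0],[[0,0,0],[0,0,0],0]]}}

```text
t: 4.65
eef_pos: [665.6, -29.4, 71.7]
tcp_rot: [-3.141, -0.0, 1.569]
ft_force: [-0.2, 1.0, -0.5]
opening: 0.004
grip_force: 0.0
```

>>> {"method": "move_arm", "body": {"commands": [[[0,-0.9,0],[0,0,0],0],[[0,-0.9,0],[0,0,0],0],[[0,-0.8,-0.5],[0,0,0],0],[[0,-0.8,-0.5],[0,0,0],0],[[0,-0.7,-0.5],[0,0,0],0],[[0,0,0],[0,0,0],0],[[0,0,0],[0,0,0],0]]}}

```text
t: 5.35
eef_pos: [666.1, -71.2, 57.0]
tcp_rot: [-3.141, -0.0, 1.568]
ft_force: [0.1, -0.4, 0.7]
opening: 0.008
grip_force: 0.0
```

>>> {"method": "move_arm", "body": {"commands": [[[1.2,0,0.5],[0,0,0],0],[[1.2,0,0.4],[0,0,0],0],[[0,0,0],[0,0,0],0],[[0,-1.6,0],[0,0,0],0],[[0,-1.5,0],[0,0,0],0],[[0,0,0],[0,0,0],0],[[-0.5,0,0],[0,0,0],0],[[-0.5,0,0],[0,0,0],0],[[0,0,0],[0,0,0],0]]}}

```text
t: 6.25
eef_pos: [679.4, -101.6, 66.3]
tcp_rot: [-3.141, -0.0, 1.569]
ft_force: [0.1, 0.3, -0.1]
opening: 0.005
grip_force: 0.0
```

>>> {"method": "move_arm", "body": {"commands": [[[-0.6,0.1,0],[0,0,0],0],[[-0.6,0.1,0],[0,0,0],0],[[-0.8,-0.1,0],[0,0,0],0],[[-0.8,-0.1,0],[0,0,0],0],[[-0.7,-0.5,0],[0,0,0],0],[[-0.6,-0.5,0],[0,0,0],0],[[-0.4,-0.6,0],[0,0,0],0],[[-0.3,-0.6,0],[0,0,0],0]]}}

```text
t: 7.05
eef_pos: [631.9, -124.7, 66.3]
tcp_rot: [3.141, 0.0, 1.569]
ft_force: [0.6, -0.0, 0.2]
opening: 0.007
grip_force: 0.0
```

>>> {"method": "move_arm", "body": {"commands": [[[0,0,0],[0,0,0],0]]}}

```text
t: 7.15
eef_pos: [632.0, -125.0, 66.3]
tcp_rot: [3.141, 0.0, 1.568]
ft_force: [-0.4, 0.2, 0.0]
opening: 0.001
grip_force: 0.0
```

>>> {"method": "move_arm", "body": {"commands": [[[0,-0.2,0],[0,0,0],0],[[0,-0.2,0],[0,0,0],0]]}}

```text
t: 7.35
eef_pos: [632.4, -128.0, 66.2]
tcp_rot: [3.141, 0.0, 1.569]
ft_force: [0.6, -0.2, 0.1]
opening: 0.007
grip_force: 0.0
```

```bash
python3 - <<'E'
from cell import *
import cv2
s=read_camera("scene")[295:415,215:375]; cv2.imwrite("pics/v1.png",cv2.resize(s,None,fx=4.5,fy=4.5,interpolation=2))
print(state()["ft_force"])
E
```

```text
[-0.03436498  0.62511788  0.5814518 ]
```

View pics/v1.png

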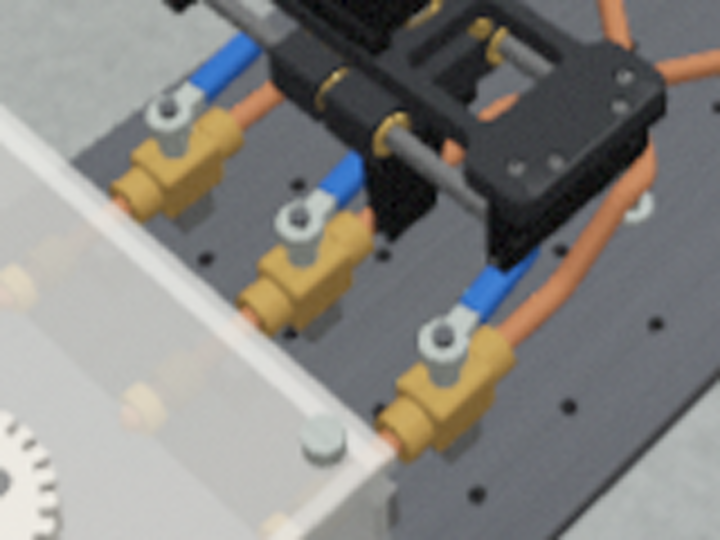

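The lever is still open: hub at crop (443,340), blue pointing to (530,255). The fingertips are at about (390,235), between valves c and a, so they went past without moving it. I'll check where the tips really are, using the side view too.

```bash
python3 - <<'E'
from cell import *
from geo import *
import cv2
s=read_camera("side")[220:330,360:470]; cv2.imwrite("pics/v2.png",cv2.resize(s,None,fx=5,fy=5,interpolation=2))
st=state();print(st["eef_pos"],st["t"])
p=np.array([390,235])/4.5+[215,295]
for z in(50,66,80):print(z,plane("scene",p,z))
def proj(n,P):
    c=camera_info(n);T=np.linalg.inv(c["cam_to_world"]);q=c["K"]@(T@[*P,1])[:3];return q[:2]/q[2]
print("tcp scene crop",(proj("scene",st["eef_pos"])-[215,295])*4.5,"side crop",(proj("side",st["eef_pos"])-[360,220])*5)
for y in(-86,):print((proj("scene",(658,y,74))-[215,295])*4.5,(proj("side",(658,y,74))-[360,220])*5)
E
```

```text
[ 632.37645299 -128.078657     66.20547463] 7.45
50 [ 607.52160779 -112.92990105   50.        ]
66 [ 616.36211835 -120.74328386   66.        ]
80 [ 624.09756509 -127.57999382   80.        ]
tcp scene crop [406.1675735  271.27633474] side crop [287.46765612 344.26365778]
[535.04268608 229.44639682] [301.64531761 262.18196551]
```

View pics/v2.png

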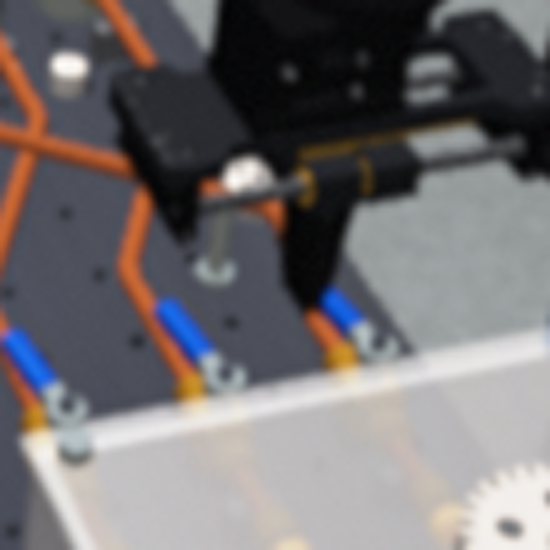

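```bash
python3 - <<'E'
from geo import *
print(tri(np.array([392,238])/4.5+[215,295],np.array([312,302])/5+[360,220]))
E
```

```text
[ 635.78051354 -136.81125149   99.0563391 ]
```

```bash
python3 - <<'E'
from geo import *
def pr(K,T,P):
    q=K@(np.linalg.inv(T)@[*P,1])[:3];return (q[:2]/q[2]).round(1)
f=np.load("w0.npz")
for dz in(0,10,20,30):print("wrist",dz,pr(f["K"],f["T"],(516.7,185.6,183.1+dz)))
y=np.array([np.sin(2.7),-np.cos(2.7),0])
for n in("scene","side"):
    c=camera_info(n)
    for dz in(0,10,20,30):print(n,dz,[pr(c["K"],c["cam_to_world"],np.array([267.2,565,183+dz])+s*y*53) for s in(-1,1)])
E
python3 - <<'E'
import cv2
a=cv2.imread("pics/scene0.png")[0:100,340:460];b=cv2.imread("pics/side0.png")[40:140,160:280];c=cv2.imread("pics/w0.png")[270:370,260:380]
cv2.imwrite("pics/tips.png",cv2.resize(cv2.convertScaleAbs(cv2.hconcat([a,b]),alpha=1.8),None,fx=3.3,fy=3.3,interpolation=2))
E
```

```text
wrist 0 [320.  281.8]
wrist 10 [320.  289.2]
wrist 20 [320.  297.3]
wrist 30 [320.  306.3]
scene 0 [array([375.4,  91.2]), array([411.7,  84.5])]
scene 10 [array([375.6,  87.6]), array([412.1,  80.9])]
scene 20 [array([375.9,  83.9]), array([412.5,  77.3])]
scene 30 [array([376.1,  80.2]), array([412.9,  73.6])]
side 0 [array([215.8, 142.1]), array([227.5, 128. ])]
side 10 [array([215.3, 139.1]), array([227.1, 125. ])]
side 20 [array([214.8, 136. ]), array([226.7, 122.1])]
side 30 [array([214.3, 132.9]), array([226.3, 119.1])]
```

View pics/tips.png

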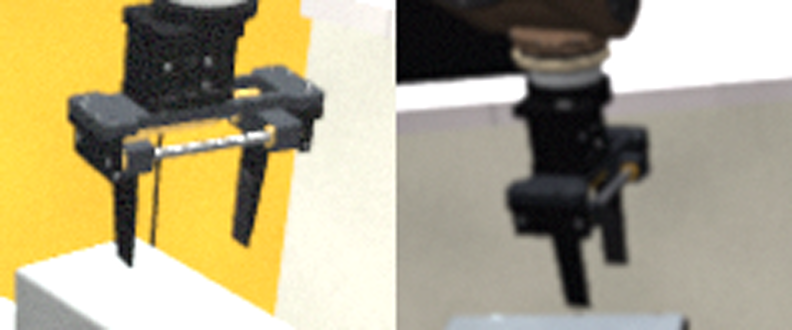

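The pictures show (static cameras at both poses, and consistent with the wrist view) the fingertips about 30 mm above the reported TCP height. My first pass was therefore too high, and nothing has been touched so far. I'll go back to the regulator, find the true height with a light touch, and follow the tube again.

>>> {"method": "move_arm", "body": {"commands": [[[0,0.2,3],[0,0,0],0],[[0,0,4],[0,0,0],0],[[-1.7,4.4,0],[0,0,0],0],[[-1.7,4.4,0],[0,0,0],0],[[-1.7,4.4,0],[0,0,0],0],[[-1.7,4.4,0],[0,0,0],0],[[-1.7,4.4,0],[0,0,0],0],[[-1.7,4.4,0],[0,0,0],0],[[-1.4,4.0,0],[0,0,0],0],[[0,0,0],[0,0,0],0]]}}

```text
t: 8.45
eef_pos: [514.4, 182.0, 136.5]
tcp_rot: [-3.141, -0.001, 1.573]
ft_force: [-0.1, 0.6, 0.2]
opening: -0.0
grip_force: 0.0
```

>>> {"method": "move_arm", "body": {"commands": [[[0,0,0],[0,0,0],0],[[0,0,-4],[0,0,0],0],[[0,0,-4],[0,0,0],0],[[0,0,-2],[0,0,0],0],[[0,0,-1],[0,0,0],0],[[0,0,0],[0,0,0],0],[[0,0,0],[0,0,0],0]]}}

```text
t: 9.15
eef_pos: [517.0, 177.6, 27.1]
tcp_rot: [3.14, -0.0, 1.568]
ft_force: [-0.5, -0.1, -0.8]
opening: 0.006
grip_force: 0.0
```

>>> {"method": "move_arm", "body": {"commands": [[[-0.1,0,-0.3],[0,0,0],0],[[0,0,-0.3],[0,0,0],0],[[0,0,0],[0,0,0],0]]}}

```text
t: 9.45
eef_pos: [515.2, 178.1, 20.5]
tcp_rot: [3.141, -0.0, 1.569]
ft_force: [0.6, -0.6, 0.3]
opening: 0.001
grip_force: 0.0
```

>>> {"method": "move_arm", "body": {"commands": [[[0,0,-0.2],[0,0,0],0],[[0,0,0],[0,0,0],0]]}}

```text
t: 9.65
eef_pos: [515.2, 178.1, 18.2]
tcp_rot: [3.142, 0.0, 1.569]
ft_force: [0.6, 1.0, -0.4]
opening: 0.004
grip_force: 0.0
```

>>> {"method": "move_arm", "body": {"commands": [[[0,0,-0.1],[0,0,0],0],[[0,0,0],[0,0,0],0]]}}

```text
t: 9.85
eef_pos: [515.2, 178.0, 17.2]
tcp_rot: [-3.142, 0.0, 1.569]
ft_force: [-0.6, -0.3, -0.3]
opening: 0.0
grip_force: 0.0
```

>>> {"method": "move_arm", "body": {"commands": [[[0.1,0,-0.1],[0,0,0],0],[[0,0,0],[0,0,0],0]]}}

```text
t: 10.05
eef_pos: [516.3, 178.0, 16.2]
tcp_rot: [3.142, 0.0, 1.569]
ft_force: [0.5, -0.2, -0.3]
opening: 0.004
grip_force: 0.0
```

>>> {"method": "move_arm", "body": {"commands": [[[0,0,-0.1],[0,0,0],0],[[0,0,0],[0,0,0],0]]}}

```text
t: 10.25
eef_pos: [516.2, 178.0, 15.1]
tcp_rot: [-3.142, 0.0, 1.569]
ft_force: [0.4, 0.2, -0.5]
opening: 0.005
grip_force: 0.0
```

```bash
python3 - <<'E'
from cell import *
import cv2
a=read_camera("side")[165:275,290:400];b=read_camera("scene")[200:310,310:420]
cv2.imwrite("pics/v3.png",cv2.resize(cv2.convertScaleAbs(cv2.hconcat([a,b]),alpha=1.5),None,fx=3.6,fy=3.6,interpolation=2));print(state()["ft_force"],state()["eef_pos"])
E
```

```text
[-0.33505754 -0.25001163  0.63515106] [516.20034927 178.02132163  15.21661947]
```

View pics/v3.png

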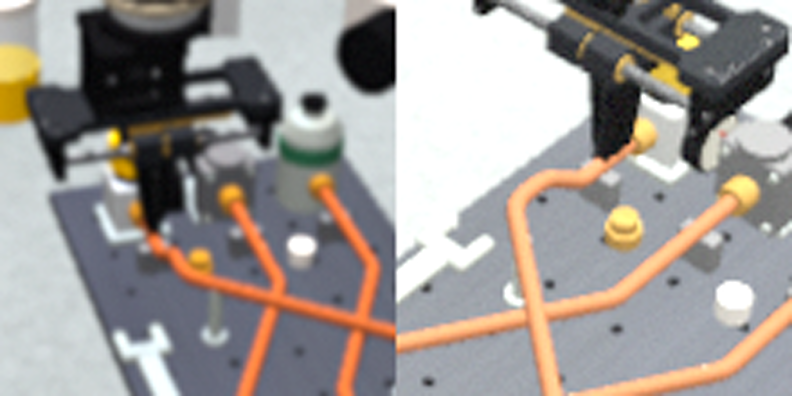

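The side and scene crops show the closed fingertips right on tube a, next to the regulator fitting. This confirms the roughly 30 mm offset. I'll keep going down to a light touch.

>>> {"method": "move_arm", "body": {"commands": [[[0,0,-0.1],[0,0,0],0],[[0,0,0],[0,0,0],0]]}}

```text
t: 10.55
eef_pos: [516.2, 178.0, 14.2]
tcp_rot: [3.142, 0.0, 1.569]
ft_force: [-0.7, -1.0, -0.6]
opening: 0.0
grip_force: 0.0
```

>>> {"method": "move_arm", "body": {"commands": [[[0,0,-0.1],[0,0,0],0],[[0,0,0],[0,0,0],0]]}}

```text
t: 10.75
eef_pos: [516.3, 178.1, 13.8]
tcp_rot: [3.141, -0.0, 1.569]
ft_force: [-1.6, -0.3, 6.7]
opening: 0.003
grip_force: 3.5
```

Contact is at reported z ≈ 13.9, where the tube top is at 45, so the tips are 31 mm above the reported TCP. I'll lift 4 mm and follow again from the regulator.

>>> {"method": "move_arm", "body": {"commands": [[[0,0,0.4],[0,0,0],0],[[0,-1.0,0],[0,0,0],0],[[0,-1.0,0],[0,0,0],0],[[0,0,0],[0,0,0],0],[[0,-0.9,0.6],[0,0,0],0],[[0,-0.9,0.6],[0,0,0],0],[[0,-0.9,0.6],[0,0,0],0],[[0,-0.9,0.6],[0,0,0],0],[[0,-1.1,0],[0,0,0],0],[[0,-1.1,0],[0,0,0],0]]}}

```text
t: 11.75
eef_pos: [516.2, 98.9, 41.4]
tcp_rot: [3.141, 0.0, 1.569]
ft_force: [0.3, 0.8, -0.1]
opening: 0.006
grip_force: 0.0
```

>>> {"method": "move_arm", "body": {"commands": [[[0,-1.0,0],[0,0,0],0],[[0,0,0],[0,0,0],0],[[0,0,0],[0,0,0],0]]}}

```text
t: 12.05
eef_pos: [516.2, 89.7, 41.1]
tcp_rot: [-3.141, 0.0, 1.568]
ft_force: [0.5, 1.0, -0.8]
opening: 0.005
grip_force: 0.0
```

>>> {"method": "move_arm", "body": {"commands": [[[1.5,-1.2,0],[0,0,0],0],[[1.5,-1.2,0],[0,0,0],0],[[1.5,-1.2,0],[0,0,0],0],[[1.5,-1.2,0],[0,0,0],0],[[1.5,-1.2,0],[0,0,0],0],[[1.5,-1.2,0],[0,0,0],0],[[1.5,-1.2,0],[0,0,0],0],[[1.5,-1.2,0],[0,0,0],0],[[1.5,-1.2,0],[0,0,0],0],[[1.5,-1.2,0],[0,0,0],0]]}}

```text
t: 13.05
eef_pos: [666.7, -29.9, 41.0]
tcp_rot: [-3.141, -0.0, 1.569]
ft_force: [-0.0, -0.6, -0.0]
opening: 0.004
grip_force: 0.0
```

>>> {"method": "move_arm", "body": {"commands": [[[0,0,0],[0,0,0],0],[[0,0,0],[0,0,0],0]]}}

```text
t: 13.25
eef_pos: [665.6, -29.4, 40.8]
tcp_rot: [-3.141, -0.0, 1.569]
ft_force: [-0.4, -0.0, -0.1]
opening: 0.006
grip_force: 0.0
```

>>> {"method": "move_arm", "body": {"commands": [[[0,-0.9,0],[0,0,0],0],[[0,-0.9,0],[0,0,0],0],[[0,-0.8,-0.5],[0,0,0],0],[[0,-0.8,-0.5],[0,0,0],0],[[0,-0.7,-0.5],[0,0,0],0],[[0,0,0],[0,0,0],0],[[0,0,0],[0,0,0],0]]}}

```text
t: 13.95
eef_pos: [666.5, -73.2, 26.4]
tcp_rot: [3.14, 0.002, 1.568]
ft_force: [-1.6, -8.0, 2.5]
opening: 0.007
grip_force: 3.6
```

A light brush on the descending slope. I'll ease up, then go around to the lever's +x side.

>>> {"method": "move_arm", "body": {"commands": [[[0,-0.1,0.6],[0,0,0],0],[[0,0,0.3],[0,0,0],0],[[1.2,0,0],[0,0,0],0],[[1.2,0,0],[0,0,0],0],[[0,0,0],[0,0,0],0],[[0,-1.6,0],[0,0,0],0],[[0,-1.5,0],[0,0,0],0],[[0,0,0],[0,0,0],0],[[0,0,0],[0,0,0],0]]}}

```text
t: 14.85
eef_pos: [689.8, -103.9, 35.3]
tcp_rot: [-3.141, -0.0, 1.567]
ft_force: [0.2, 0.8, 0.2]
opening: 0.002
grip_force: 0.0
```

>>> {"method": "move_arm", "body": {"commands": [[[-0.5,0.1,-0.3],[0,0,0],0],[[-0.5,0,0],[0,0,0],0],[[-0.6,0.1,0],[0,0,0],0],[[-0.6,0.1,0],[0,0,0],0],[[0,0,0],[0,0,0],0]]}}

```text
t: 15.35
eef_pos: [668.0, -99.8, 32.8]
tcp_rot: [3.141, 0.0, 1.569]
ft_force: [1.0, -0.2, 1.2]
opening: 0.003
grip_force: 0.8
```

>>> {"method": "move_arm", "body": {"commands": [[[-0.8,-0.1,0],[0,0,0],0],[[-0.8,-0.1,0],[0,0,0],0],[[-0.7,-0.5,0],[0,0,0],0],[[-0.6,-0.5,0],[0,0,0],0],[[-0.4,-0.6,0],[0,0,0],0],[[-0.3,-0.6,0],[0,0,0],0],[[0,0,0],[0,0,0],0]]}}

```text
t: 16.05
eef_pos: [631.2, -124.8, 31.9]
tcp_rot: [-3.14, -0.0, 1.568]
ft_force: [-0.3, -0.3, 0.7]
opening: 0.006
grip_force: 0.0
```

Now I'll press on gently in small steps until the stop shows in the force.

>>> {"method": "move_arm", "body": {"commands": [[[0,-0.2,0],[0,0,0],0],[[0,-0.1,0],[0,0,0],0]]}}

```text
t: 16.25
eef_pos: [631.3, -126.6, 31.8]
tcp_rot: [-3.139, -0.001, 1.569]
ft_force: [-3.3, 6.7, 1.9]
opening: 0.004
grip_force: 3.3
```

>>> {"method": "move_arm", "body": {"commands": [[[0,-0.2,0],[0,0,0],0],[[0,0,0],[0,0,0],0]]}}

```text
t: 16.45
eef_pos: [631.2, -126.9, 31.8]
tcp_rot: [-3.139, -0.003, 1.569]
ft_force: [-2.5, 11.7, 2.3]
opening: 0.005
grip_force: 6.1
```

```bash
python3 - <<'E'
from cell import *
import cv2
a=read_camera("side")[220:330,360:470];b=read_camera("scene")[310:420,260:370]
cv2.imwrite("pics/v4.png",cv2.resize(cv2.convertScaleAbs(cv2.hconcat([a,b]),alpha=1.5),None,fx=3.6,fy=3.6,interpolation=2))
# blue mask of the levers, in scene
for n in("scene","side"):
    h=cv2.cvtColor(read_camera(n),cv2.COLOR_BGR2HSV);m=cv2.inRange(h,(105,150,60),(125,255,255))
    print(n,[(s[4],s[:4]) for s in cv2.connectedComponentsWithStats(m)[2] if 15<s[4]<600])
print(state()["ft_force"],state()["t"])
E
```

```text
scene [(np.int32(22), array([266, 304,   7,   5], dtype=int32)), (np.int32(40), array([257, 309,   9,   8], dtype=int32)), (np.int32(148), array([289, 351,  19,  17], dtype=int32))]
side [(np.int32(64), array([392, 279,  10,  13], dtype=int32)), (np.int32(62), array([361, 286,  10,  12], dtype=int32)), (np.int32(73), array([413, 289,  16,   7], dtype=int32))]
[-3.29931591 11.68503414  1.97899707] 16.65
```

Force is rising at the expected shut position, so the lever is at its stop. I'll press a touch more, then back off and go up.

>>> {"method": "move_arm", "body": {"commands": [[[0,-0.2,0],[0,0,0],0],[[0,0,0],[0,0,0],0]]}}

```text
t: 16.85
eef_pos: [631.1, -127.3, 31.8]
tcp_rot: [-3.138, -0.005, 1.569]
ft_force: [-1.8, 20.5, 2.7]
opening: 0.002
grip_force: 10.8
```

>>> {"method": "move_arm", "body": {"commands": [[[0,1.0,0],[0,0,0],0],[[0,1.0,0.5],[0,0,0],0],[[0,0,3],[0,0,0],0],[[0,0,4],[0,0,0],0],[[0,0,4],[0,0,0],0],[[0,4,2],[0,0,0],0],[[0,4.5,0],[0,0,0],0],[[0,4.5,0],[0,0,0],0],[[0,4.5,0],[0,0,0],0],[[0,4.5,0],[0,0,0],0]]}}

```text
t: 17.85
eef_pos: [632.1, 110.8, 167.9]
tcp_rot: [3.141, 0.0, 1.569]
ft_force: [1.5, -0.1, 0.0]
opening: 0.004
grip_force: 0.0
```

>>> {"method": "move_arm", "body": {"commands": [[[0,0,0],[0,0,0],0],[[0,0,0],[0,0,0],0],[[0,0,0],[0,0,0],0]]}}

```text
t: 18.15
eef_pos: [632.3, 108.2, 167.4]
tcp_rot: [3.141, 0.0, 1.568]
ft_force: [0.3, -0.3, -0.3]
opening: 0.001
grip_force: 0.0
```

```bash
python3 - <<'E'
from cell import *
from geo import *
import cv2
im=read_camera("scene");cv2.imwrite("pics/v5.png",cv2.resize(im[195:405,225:485],None,fx=2.85,fy=2.85,interpolation=2))
s=read_camera("side")
for n,i in(("scene",im),("side",s)):
    h=cv2.cvtColor(i,cv2.COLOR_BGR2HSV);m=cv2.inRange(h,(105,150,60),(125,255,255));k,l,st,ce=cv2.connectedComponentsWithStats(m)
    for j in range(1,k):
        if 30<st[j,4]<600:
            v,u=np.nonzero(l==j);P=np.array([plane(n,q,72)[:2] for q in zip(u,v)]);P0=P.mean(0);d=np.linalg.svd(P-P0,full_matrices=False)[2][0]
            if P0[1]<0 and P0[0]<700: print(n,P0.round(),np.degrees(np.arctan2(-d[0],d[1])).round(1))
E
```

```text
scene [ 512. -108.] -169.2
scene [ 587. -108.] -170.9
scene [ 631. -144.] -91.7
side [ 587. -110.] -177.5
side [ 512. -110.] -174.5
side [ 629. -145.] 90.8
```

View pics/v5.png

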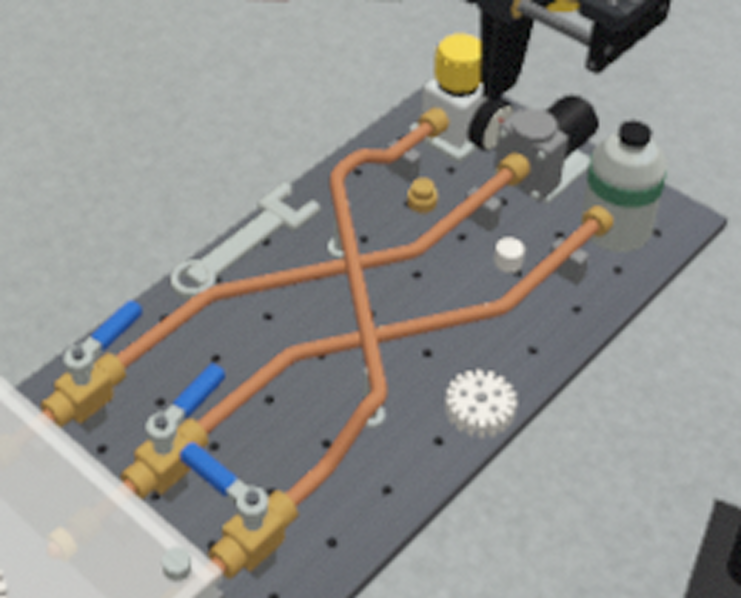

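Lever a now runs from its hub at (252,498) to (185,452), square across its tube (about 90° in both views). Levers b and c are still open, and the loose parts on the breadboard are where they were.

```bash
python3 -c "
from cell import env
print(env.job_done())"
```

```text
the job is handed in; nothing more can be done
None
```

I followed the regulator's tube (a) from the regulator to its valve and pushed that valve fully shut, with valves b and c left open and the loose parts on the breadboard unmoved; the first pass ran about 30 mm too high and missed the lever, so I repeated it, and the second pass touched the tube twice, at about 7 N and 8 N.

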